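# Slide a heat sink into its spring-clip bracket

### The job

Fit the aluminium heat sink into the bracket of the opened chassis: lay it flat on the chassis floor in front of the slots, slide its two ears into the slots past the spring clips until it is fully home against the stop and lies flat, then let go and move clear. The bracket floats sideways, so feel for the slots, and be gentle: about 10 to 20 N of push is plenty, 60 N would bend it. Leave the other things on the bench where they are.

Things in the scene. Friction and masses are not known exactly. Their poses are not given: they have to be found in the camera images.
- sink_center (a point): Aluminium heat sink, 160 g: plate 60 (x) x 66 (y) x 6 mm with an ear on each y side, 90 mm over the ears (ear 30 along x, 12 along y, 6 thick). A fin 10 mm thick (x) and 44 wide (y) stands across its middle, top 50 mm above the underside: grip it from above on its x faces, in its upper half. Same both ways round. Point: in the fin, 25 mm above the underside; z up.
- chassis: Flat metal chassis, 215 x 200 mm, fixed on the bench; its floor, on which the heat sink slides, is 10 mm up, from x -105 to +110 mm. x: the way the heat sink slides home; y across. Origin at bench level, centred between the slots at mid-float; home is with the heat sink's point at x = 0, 35 mm above the bench, its x along this x (either way round). Parts behind the bracket are under 24 mm high.
- mouth (a point): Fixed chassis point, 40 mm before home, on the floor, at mid-float: the line of the blunt front ends of the dark steel bracket's two walls (13 mm high). The bracket FLOATS along chassis y: it stands anywhere within 14 mm of mid-float, no pose tells where; 2 N shifts it. An ear that misses its slot stops with the heat sink's point 55 mm before home; the lead-ins, 6 mm long, take up 2 mm either side.
- clips (a point): Fixed chassis point midway between the two spring clips (at mid-float), on the floor, 17 mm before home. Slots are 92.4 mm wall to wall; each clip narrows its side by 4 mm and yields sideways. The ears meet them 45 mm before home and then need 5 to 20 N of push; the clips snap behind the ears in the last 3 mm. From 6 mm before home to the stop a lip covers each slot, 4 mm above the ears.
- stop (a point): Fixed chassis point on the floor, 30 mm past home, at mid-float: the face of the bracket's rigid stop bar (10 mm high), which the heat sink's front edge meets when fully home.
- meter: Red multimeter, 150 x 75 x 34 mm, lying face up. Origin: centre of its underside. Not part of the job.
- screwdriver: Screwdriver with a blue handle, 190 mm long, lying on the bench. Not part of the job.
- dispenser: White dispenser jar with a steel cap, 60 mm across, 110 mm tall. Origin: centre of its underside. Not part of the job.
- pot: Yellow plastic cup, 68 mm across, 70 mm tall. Origin: centre of its underside. Not part of the job.
Not all that is in view belongs to the job. What is shaped like the part that bears sink_center but orange or pink is not meant.

How it is judged:
By the outcome, as a careful person would: the job done as asked, in the order asked, and still so for the second after the job is handed in, with the robot touching nothing.
It also fails if it takes over 58 s, if anything falls off the work surface, if the arm or the gripper's body presses on something with over 40 N, if the wrist force passes 120 N, or if a joint passes its speed limit or range.

### The arm

A 6-joint arm with a two-finger parallel gripper is mounted at the origin on the work surface. World frame = base frame: x ahead of the robot, y to its left, z up, the work surface at z = 0. Lengths are in m, angles in degrees, forces in N, time in s.
With the tool pointing down it reaches from about 0.25 to 0.725 m from the base axis. Payload 9.7 kg.
Tool frame: the origin (TCP) lies at the very end of the fingers, on their centre line; the grasp point (between the pads) lies 19 mm behind it; z points along the fingers, y is the direction in which the jaws open and shut (so a half turn about z gives the same grasp; the last joint's range is limited). The gripper opens to 85 mm and grips with 20 to 120 N. Pads are 22 mm wide; open, the fingers measure 114 mm over their backs; the gripper's body (76 mm by 85 mm) begins 54 mm behind the grasp point. The pads swing forward as they close: fully open they stand 13 mm farther back than shut.
Start: joints at [63.083, 4.979, 10.078, 95.1, 0, 90], TCP at [0.249, 0.49, 0.231] pointing down, gripper open.
Joint ranges: [-179.16, 179.16], [-48.56, 103.87], [-65.8, 70.77], [-126.05, 130.52], [-82.76, 87.17], [-180, 180]. Speed limits (degrees/s): [127.2, 127.2, 147.25, 180, 180, 180].

### API

Orientations are given as [roll, pitch, yaw] about the fixed x, y, z axes, in that order (R = Rz(yaw) Ry(pitch) Rx(roll)).
In Python, from workcell import bot gives the robot as it stands.
- The arm moves only by the shell command python3 -m pendant 'ROWS' [FORCE]. ROWS is JSON, a list that holds one entry, the list of rows, each a list of 7 numbers: the shift along the tool's x, y, z in cm, then the turn, a rotation vector about the tool's x, y, z in rad, then the opening in per cent of the stroke, from 0 (shut) to 100 (fully open). In form: [[[dx, dy, dz, ax, ay, az, gripper], ...]]. A call has 1 to 5 rows; each row shifts and turns the pose as measured when the row begins, along the tool's axes as they then stand; what a row does not reach is not made up. A row lasts 1/12 s, in which the tool goes at most 41.7 mm and 7.16 degrees, less where a joint would pass 70% of its speed; a pose out of reach is approached as far as the arm can. A call with a gripper value outside its range is refused whole. The fingers move at their own pace and stop on an object; FORCE is the grip in N (left out, the last holds). Time passes only in rows, so rows that do not move let the fingers close. It gives the time, the measured TCP pose, the force and the opening at its end, in the units of the state.
- bot.get_obs(): the state, without advancing time (a new reading comes with each control period).
- bot.camera(name): name is "scene" or "top" or "wrist"; returns the picture (384x512x3 uint8, red, green, blue); there is no depth.
- bot.get_calibration(name): a dict with "intrinsics" (3x3 intrinsics, pixels), "pose" (4x4, takes a point from camera to world coordinates); the wrist camera has in their place "T_tool_cam" (4x4, takes a point from camera to tool coordinates, whose origin is the TCP and whose axes are the flange's). Camera axes: x right, y down, z forward; pixel columns grow to the right and rows downward; lengths in m; the calibration is good to about 2 mm. A picture is of the moment at which its call begins: read the wrist's pose just before it. get_calibration takes no time and is no camera call.
- bot.job_done(): hands the job in, once; it reports no verdict.
Trained networks look in the newest picture that a camera, given by its name, has taken for a name from the list of things; names that differ only in an ending like _2 or _b are one class to them, and where a whole thing is asked for, a point or a joint stands for the part that bears it (a point fixed in the world has none). Each returns a list of dicts, best first, with "confidence" (0 to 1); they miss things now and then, are a little off and sometimes report something else, mostly with a low value. They report only what shows in the picture. A call takes as long as a camera call. They do not tell look-alikes from the thing itself.
- bot.masks_of(camera, thing): "pixels" (384x512 bool, what is visible of it) and "extent" ([left, top, right, bottom] in pixels, round what is visible of it).
- bot.mark_of(camera, thing): "uv" ([column, row] in pixels: a listed point, or the origin of a listed thing).
The state is a dict: "time": time; "q": joint angles; "qd": joint speeds; "joint_efforts": joint torques, N m; "ee_pos": TCP position; "tcp_rot": TCP orientation; "wrist_force": force on the tool from outside, world axes, zero at the start; "torque": the same for the moment, N m; "opening": finger opening in m.
Only numpy, scipy, OpenCV 4.12 (cv2) and the standard library are available. Lean on these libraries where they do the work, as an engineer would, in place of code of your own. Each camera call takes 0.05 s, during which the arm holds its last target. There are 200 camera calls.

## Working session

There is one attempt and no reset: what is moved stays moved. The work goes in short steps, Python scripts to look and compute and a shell command to move; the robot and the scene stay as the last step left them, time stands still between calls to the robot, and variables do not carry over. Pictures are saved under pics/ and viewed, about 8 in all and at most 12, crops included, and the job is handed in when it is done.

```bash
mkdir -p pics; ls; cat > h.py <<'E'
import numpy as np, cv2
from workcell import bot
from scipy.spatial.transform import Rotation as R
def campose(n):
    c=bot.get_calibration(n); K=np.array(c["intrinsics"])
    if "pose" in c: return K,np.array(c["pose"])
    o=bot.get_obs(); T=np.eye(4); T[:3,:3]=R.from_euler('xyz',o["tcp_rot"],degrees=True).as_matrix(); T[:3,3]=o["ee_pos"]
    return K,T@np.array(c["T_tool_cam"])
def ray(n,uv,z,P=None):
    K,T=P or campose(n); d=T[:3,:3]@np.linalg.solve(K,[uv[0],uv[1],1]); return T[:3,3]+d*(z-T[2,3])/d[2]
def proj(n,p,P=None):
    K,T=P or campose(n); q=K@(T[:3,:3].T@(np.array(p)-T[:3,3])); return q[:2]/q[2]
def snap(n,f):
    P=campose(n); im=bot.camera(n); cv2.imwrite(f'pics/{f}.png',im[:,:,::-1]); return P,im
E
python3 - <<'E'
from h import *
ims=[]
for n in("top","scene"):
    P,im=snap(n,n+'0'); print(n,P[1][:3,3].round(3),P[1][:3,2].round(2))
    for t,z in(("sink_center",.035),("chassis",0),("mouth",.01),("clips",.01),("stop",.01),("meter",0),("screwdriver",0.01),("dispenser",0),("pot",0)):
        for r in bot.mark_of(n,t)[:3]: print(t,np.round(r["uv"],1),round(r["confidence"],2),ray(n,r["uv"],z,P).round(4))
o=bot.get_obs(); print(o["tcp_rot"],o["time"],o["opening"])
E
```

```text
pics
top [ 0.448 -0.017  1.122] [ 0.13  0.01 -0.99]
sink_center [199.4 161.7] 0.93 [0.691  0.1619 0.035 ]
sink_center [168.4 193.8] 0.93 [0.5898 0.2559 0.035 ]
sink_center [307.5 210.4] 0.65 [ 0.5379 -0.1733  0.035 ]
chassis [309.2 198. ] 0.58 [ 0.5803 -0.1845  0.    ]
mouth [307.6 213.2] 0.78 [ 0.5311 -0.177   0.01  ]
mouth [112.5 240.1] 0.32 [0.4478 0.432  0.01  ]
clips [306.6 204.5] 0.76 [ 0.5586 -0.1744  0.01  ]
stop [311.5 191.3] 0.79 [ 0.6005 -0.1907  0.01  ]
meter [395.6 236.9] 0.9 [ 0.4573 -0.4525  0.    ]
screwdriver [111.7 237.6] 0.69 [0.4555 0.4349 0.01  ]
dispenser [120.2 173.2] 0.82 [0.6615 0.4223 0.    ]
pot [380.6 173.2] 0.67 [ 0.6602 -0.4151  0.    ]
scene [1.014 0.333 0.897] [-0.44 -0.34 -0.83]
sink_center [292.8 224.3] 0.92 [0.5831 0.1339 0.035 ]
sink_center [275.3 261.4] 0.6 [0.7015 0.1565 0.035 ]
sink_center [329.9 253.1] 0.58 [0.5978 0.2593 0.035 ]
chassis [207.9 179.1] 0.79 [ 0.5873 -0.1783  0.    ]
mouth [217.7 163.7] 0.68 [ 0.5271 -0.1869  0.01  ]
clips [215.7 172.9] 0.8 [ 0.5592 -0.1683  0.01  ]
clips [409.5 249.9] 0.63 [0.4506 0.4265 0.01  ]
stop [204.2 181.8] 0.84 [ 0.6066 -0.1751  0.01  ]
meter [173.3 117.3] 0.6 [ 0.4518 -0.4589  0.    ]
screwdriver [410.8 250.6] 0.95 [0.4505 0.4301 0.01  ]
dispenser [372.2 314.4] 0.7 [0.6621 0.4215 0.    ]
pot [137.5 159.9] 0.94 [ 0.6642 -0.4175 -0.    ]
pot [214.4 170.6] 0.6 [ 0.5494 -0.1833 -0.    ]
[-1.79997104e+02  1.08293035e-04  1.53085096e+02] 1.0 0.08519349910955212
```

View pics/top0.png

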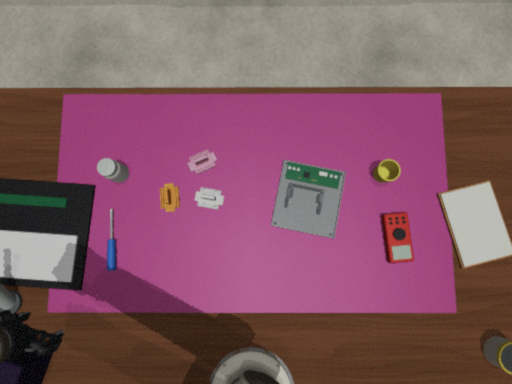

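View pics/scene0.png

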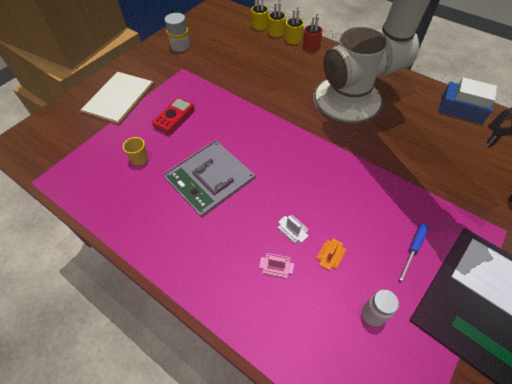

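The top view shows three candidates for the sink: silver at (209,199), orange at (170,197) and pink at (202,161). By the description I choose the silver one, at about (0.583, 0.134). Chassis home is near (308,200), with the slide direction away from the robot.

```bash
python3 - <<'E'
from h import *
im=cv2.imread('pics/top0.png'); P=campose("top")
a=cv2.resize(im[175:225,180:240],None,fx=9,fy=9,interpolation=cv2.INTER_CUBIC)[:,:400]
b=cv2.resize(im[155:242,265:350],None,fx=4.6,fy=4.6,interpolation=cv2.INTER_CUBIC)[:400]
cv2.imwrite('pics/c1.png',np.hstack([cv2.resize(a,(400,450))[:400],b]))
bot.camera("top")
for t in("sink_center","chassis"):
    for r in bot.masks_of("top",t)[:4]:
        m=r["pixels"]; pts=np.argwhere(m)[:,::-1]
        w=np.array([ray("top",p,.0 if t=="chassis" else .016,P)[:2] for p in pts])
        rc=cv2.minAreaRect((w*1000).astype(np.float32)); print(t,r["confidence"],r["extent"],rc,w.mean(0))
E
```

```text
sink_center 0.81 [161.8, 180.3, 181.4, 212.1] ((582.2800903320312, 255.3895263671875), (89.54811096191406, 62.81975555419922), 1.978055715560913) [0.58086747 0.25690845]
sink_center 0.8 [194.3, 188.6, 225.4, 212.2] ((577.6491088867188, 132.73855590820312), (89.11473846435547, 61.21807861328125), 79.55705261230469) [0.5778641  0.13293369]
sink_center 0.7 [186.3, 153.2, 214.7, 173.2] ((694.687255859375, 158.14334106445312), (57.46859359741211, 84.9834976196289), 23.768798828125) [0.69467964 0.15824035]
chassis 0.79 [272.2, 158.3, 347.3, 240.4] ((578.8272094726562, -180.05442810058594), (204.92794799804688, 217.79930114746094), 78.37124633789062) [ 0.57777402 -0.18052576]
```

View pics/c1.png

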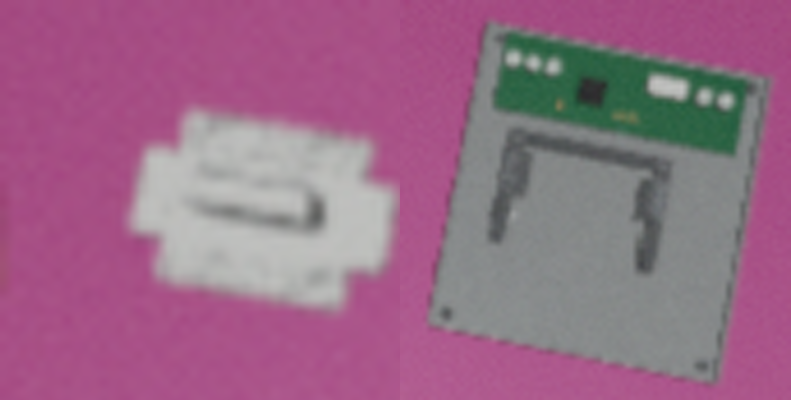

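```bash
cat >> h.py <<'E'
def plan(p,yaw,n,grip):
    "n equal rows from here to TCP position p, tool down with this yaw"
    o=bot.get_obs(); R0=R.from_euler('xyz',o["tcp_rot"],degrees=True); p0=np.array(o["ee_pos"]); R1=R.from_euler('xyz',[180,0,yaw],degrees=True)
    v=(R0.inv()*R1).as_rotvec()/n; d=(np.array(p)-p0)/n*100
    for i in range(n): print([*(float(a) for a in (R0*R.from_rotvec(v*i)).inv().apply(d).round(2)),*(float(a) for a in v.round(3)),grip],end=',\n' if i%5==4 else ',')
E
python3 - <<'E'
from h import *
print(np.array(bot.get_calibration("wrist")["T_tool_cam"]).round(3)); plan([.57,.133,.2],79.5,13,60)
E
```

```text
[[ 0.    -0.957 -0.291  0.073]
 [ 1.     0.     0.    -0.001]
 [-0.    -0.291  0.957 -0.141]
 [ 0.     0.     0.     1.   ]]
[-3.45, -1.33, 0.24, 0.0, 0.0, 0.099, 60],[-3.56, -0.99, 0.24, 0.0, 0.0, 0.099, 60],[-3.64, -0.63, 0.24, 0.0, 0.0, 0.099, 60],[-3.69, -0.27, 0.24, 0.0, 0.0, 0.099, 60],[-3.69, 0.1, 0.24, 0.0, 0.0, 0.099, 60],
[-3.67, 0.46, 0.24, 0.0, 0.0, 0.099, 60],[-3.6, 0.82, 0.24, 0.0, 0.0, 0.099, 60],[-3.51, 1.17, 0.24, 0.0, 0.0, 0.099, 60],[-3.37, 1.51, 0.24, 0.0, 0.0, 0.099, 60],[-3.21, 1.84, 0.24, 0.0, 0.0, 0.099, 60],
[-3.01, 2.14, 0.24, 0.0, 0.0, 0.099, 60],[-2.78, 2.43, 0.24, 0.0, 0.0, 0.099, 60],[-2.53, 2.69, 0.24, 0.0, 0.0, 0.099, 60],
```

```bash
python3 -m pendant '[[[-3.45,-1.33,0.24,0,0,0.1,60],[-3.56,-1,0.24,0,0,0.1,60],[-3.64,-0.63,0.24,0,0,0.1,60],[-3.7,-0.27,0.24,0,0,0.1,60],[-3.7,0.1,0.24,0,0,0.1,60]]]' >/dev/null
python3 -m pendant '[[[-3.67,0.46,0.24,0,0,0.1,60],[-3.6,0.82,0.24,0,0,0.1,60],[-3.5,1.17,0.24,0,0,0.1,60],[-3.4,1.5,0.24,0,0,0.1,60],[-3.2,1.84,0.24,0,0,0.1,60]]]' >/dev/null
python3 -m pendant '[[[-3,2.14,0.24,0,0,0.1,60],[-2.78,2.43,0.24,0,0,0.1,60],[-2.53,2.7,0.24,0,0,0.1,60],[0,0,0,0,0,0,60]]]'
python3 - <<'E'
from h import *
P,im=snap("wrist","w1")
for r in bot.mark_of("wrist","sink_center"): print(r, ray("wrist",r["uv"],.025,P).round(4))
for r in bot.masks_of("wrist","sink_center"):
    c=cv2.findContours(r["pixels"].astype(np.uint8),0,2)[0]; c=max(c,key=len)[:,0]
    w=np.array([ray("wrist",p,.005,P)[:2] for p in c]); print(r["confidence"],r["extent"],cv2.minAreaRect((w*1000).astype(np.float32)))
E
```

```text
time: 2.32
ee_pos: [0.5718, 0.108, 0.1973]
tcp_rot: [179.9, -0.1, 75.3]
wrist_force: [0.5, 0.7, 0.5]
opening: 0.051
{'uv': [362.9, 96.3], 'confidence': 0.81} [0.6975 0.1554 0.025 ]
{'uv': [224.8, 15.7], 'confidence': 0.76} [0.5847 0.2585 0.025 ]
{'uv': [256.4, 147.9], 'confidence': 0.64} [0.5822 0.1327 0.025 ]
0.83 [226.1, 103.2, 285.3, 187.4] ((581.2281494140625, 132.18719482421875), (90.56964874267578, 59.82966995239258), 80.06034088134766)
0.83 [178.8, 0.0, 274.1, 65.7] ((581.7328491210938, 248.53756713867188), (57.51039505004883, 92.38742065429688), 75.31014251708984)
0.59 [317.6, 51.7, 397.6, 135.8] ((698.8599243164062, 157.00958251953125), (61.128135681152344, 89.7774887084961), 24.938003540039062)
```

View pics/w1.png

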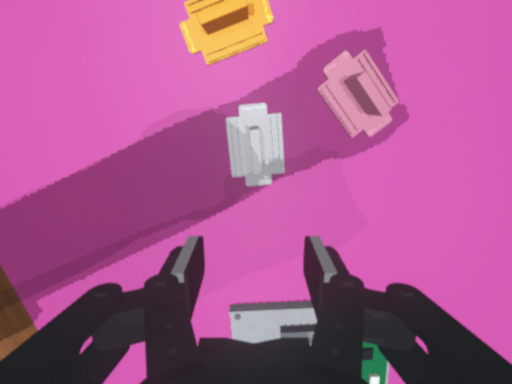

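The wrist view shows the silver sink at (256,146), with orange and pink beside it. I measure the sink at (0.5815, 0.1325), yaw 80°.

```bash
python3 - <<'E'
from h import *
plan([.5815,.1325,.09],80,5,60)
E
```

```text
[0.44, 0.14, 2.17, 0.0, -0.001, -0.014, 60],[0.44, 0.15, 2.17, 0.0, -0.001, -0.014, 60],[0.44, 0.16, 2.17, 0.0, -0.001, -0.014, 60],[0.44, 0.16, 2.17, 0.0, -0.001, -0.014, 60],[0.44, 0.17, 2.17, 0.0, -0.001, -0.014, 60],
```

```bash
python3 -m pendant '[[[0.44,0.14,2.17,0,-0.001,-0.014,60],[0.44,0.15,2.17,0,0,-0.014,60],[0.44,0.16,2.17,0,0,-0.014,60],[0.44,0.16,2.17,0,0,-0.014,60],[0.44,0.17,2.17,0,0,-0.014,60]]]'; python3 -m pendant '[[[0,0,0,0,0,0,60]]]'
python3 - <<'E'
from h import *
P=campose("wrist");bot.camera("wrist")
r=bot.mark_of("wrist","sink_center")
for r in r: print(r, ray("wrist",r["uv"],.025,P).round(4))
plan([.5815,.1325,.021],80,5,60)
E
```

```text
time: 2.88
ee_pos: [0.5816, 0.1399, 0.095]
tcp_rot: [179.3, -0.5, 80.8]
wrist_force: [0.1, -1.5, 0.1]
opening: 0.0512
time: 2.97
ee_pos: [0.5791, 0.1416, 0.0908]
tcp_rot: [179.6, -0.4, 81.0]
wrist_force: [-0.7, -0.2, -0.3]
opening: 0.0512
{'uv': [419.5, 161.1], 'confidence': 0.67} [0.7002 0.1558 0.025 ]
{'uv': [258.8, 219.4], 'confidence': 0.62} [0.5822 0.1304 0.025 ]
{'uv': [231.4, 27.6], 'confidence': 0.6} [0.5847 0.2588 0.025 ]
[-0.18, 0.03, 1.48, 0.002, -0.002, 0.003, 60],[-0.18, 0.03, 1.48, 0.002, -0.002, 0.003, 60],[-0.18, 0.04, 1.48, 0.002, -0.002, 0.003, 60],[-0.17, 0.04, 1.48, 0.002, -0.002, 0.003, 60],[-0.17, 0.04, 1.48, 0.002, -0.002, 0.003, 60],
```

```bash
python3 -m pendant '[[[-0.2,0.03,1.4,0.002,-0.002,0.003,60],[-0.2,0.03,1.4,0.002,-0.002,0.003,60],[-0.2,0.04,1.3,0.002,-0.002,0.003,60],[-0.2,0.04,1.2,0.002,-0.002,0.003,60],[-0.1,0.04,0.9,0.002,-0.002,0.003,60]]]'; python3 -m pendant '[[[0,0,0,0,0,0,60],[0,0,0,0,0,0,60]]]'
python3 - <<'E'
from h import *
plan([.5815,.132,.021],80,2,60)
E
```

```text
time: 3.48
ee_pos: [0.5843, 0.1332, 0.0364]
tcp_rot: [179.3, -0.1, 80.1]
wrist_force: [1.0, -0.5, 0.6]
opening: 0.0512
time: 3.65
ee_pos: [0.583, 0.1322, 0.0331]
tcp_rot: [179.6, -0.0, 80.0]
wrist_force: [-0.0, -0.5, 0.0]
opening: 0.0517
[-0.02, -0.08, 0.6, 0.004, -0.0, 0.0, 60],[-0.02, -0.07, 0.6, 0.004, -0.0, 0.0, 60],
```

```bash
python3 -m pendant '[[[-0.02,-0.08,0.6,0.004,0,0,60],[0,0,0.5,0.003,0,0,60],[0,0,0,0,0,0,60]]]'; python3 -m pendant '[[[0,0,0,0,0,0,0],[0,0,0,0,0,0,0],[0,0,0,0,0,0,0],[0,0,0,0,0,0,0],[0,0,0,0,0,0,0]]]' 50;python3 -m pendant '[[[0,0,0,0,0,0,0],[0,0,0,0,0,0,0],[0,0,0,0,0,0,0]]]'
python3 -c "
from h import *
snap('wrist','w2')"
```

```text
time: 3.9
ee_pos: [0.5826, 0.132, 0.0216]
tcp_rot: [180.0, -0.0, 80.0]
wrist_force: [-0.3, -1.0, 0.1]
opening: 0.0513
time: 4.32
ee_pos: [0.5832, 0.1322, 0.0226]
tcp_rot: [179.9, -0.1, 80.0]
wrist_force: [0.2, 0.1, -2.1]
opening: 0.0092
time: 4.57
ee_pos: [0.5829, 0.1322, 0.0224]
tcp_rot: [179.9, -0.0, 80.0]
wrist_force: [-0.7, 0.6, -1.1]
opening: 0.009
```

View pics/w2.png

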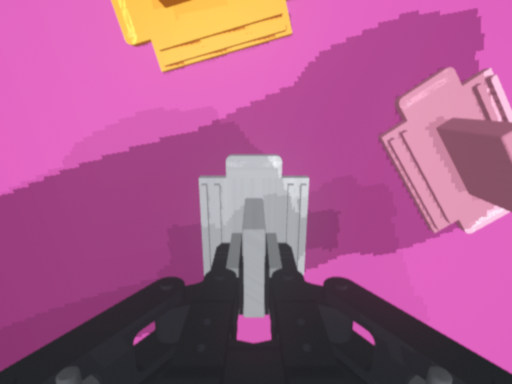

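Fin gripped (opening 9 mm), with the sink's ear tip at (254,156). Next I lift it and move to in front of the bracket.

```bash
python3 - <<'E'
from h import *
P=campose("wrist"); Rt=R.from_euler('xyz',bot.get_obs()["tcp_rot"],degrees=True)
for uv in((254,156),(200,178),(309,178)):
    print(Rt.inv().apply(ray("wrist",uv,.006,P)-bot.get_obs()["ee_pos"]).round(4))
E
python3 -m pendant '[[[0,0,-2,0,0,0,0],[0,0,-3,0,0,0,0],[0,0,-3,0,0,0,0],[0,0,-2.5,0,0,0,0],[0,0,0,0,0,0,0]]]'
python3 - <<'E'
from h import *
plan([.5064,-.1673,.15],78.4,10,0)
E
```

```text
[0.045  0.0007 0.0164]
[ 0.033  -0.0285  0.0163]
[0.033  0.0304 0.0164]
time: 5.03
ee_pos: [0.5805, 0.1316, 0.1281]
tcp_rot: [-179.7, 0.1, 80.0]
wrist_force: [0.5, -0.1, 0.2]
opening: 0.0089
[-3.07, -0.21, -0.21, -0.001, 0.0, 0.003, 0],[-3.07, -0.2, -0.21, -0.001, 0.0, 0.003, 0],[-3.07, -0.19, -0.21, -0.001, 0.0, 0.003, 0],[-3.07, -0.19, -0.21, -0.001, 0.0, 0.003, 0],[-3.08, -0.18, -0.21, -0.001, 0.0, 0.003, 0],
[-3.08, -0.17, -0.22, -0.001, 0.0, 0.003, 0],[-3.08, -0.16, -0.22, -0.001, 0.0, 0.003, 0],[-3.08, -0.15, -0.22, -0.001, 0.0, 0.003, 0],[-3.08, -0.14, -0.22, -0.001, 0.0, 0.003, 0],[-3.08, -0.13, -0.22, -0.001, 0.0, 0.003, 0],
```

```bash
python3 -m pendant '[[[-2.5,-0.2,-0.2,0,0,0.003,0],[-3,-0.2,-0.2,0,0,0.003,0],[-3,-0.2,-0.2,0,0,0.003,0],[-3,-0.2,-0.2,0,0,0.003,0],[-3,-0.2,-0.2,0,0,0.003,0]]]'>/dev/null;python3 -m pendant '[[[-3,-0.2,-0.2,0,0,0.003,0],[-3,-0.2,-0.2,0,0,0.003,0],[-3,-0.15,-0.2,0,0,0.003,0],[-2.5,-0.15,-0.2,0,0,0.003,0],[-1.5,-0.1,-0.1,0,0,0.003,0]]]'; python3 -m pendant '[[[0,0,0,0,0,0,0],[0,0,0,0,0,0,0]]]'
python3 - <<'E'
from h import *
P,im=snap("wrist","w3")
for t,z in(("mouth",.01),("clips",.01),("stop",.01),("chassis",0)):
    for r in bot.mark_of("wrist",t)[:2]: print(t,np.round(r["uv"],1),round(r["confidence"],2),ray("wrist",r["uv"],z,P).round(4))
Q,im=snap("scene","s3")
cv2.imwrite('pics/both.png',np.hstack([cv2.imread('pics/w3.png')[:,::1],cv2.resize(cv2.imread('pics/s3.png')[110:240,150:270],(288,384)*1)]) )
E
```

```text
time: 5.87
ee_pos: [0.509, -0.1424, 0.1433]
tcp_rot: [-179.6, 0.1, 78.6]
wrist_force: [0.9, -0.4, -1.7]
opening: 0.0091
time: 6.03
ee_pos: [0.5077, -0.1455, 0.1423]
tcp_rot: [-179.6, 0.1, 78.4]
wrist_force: [-0.3, 0.6, -1.9]
opening: 0.009
clips [316.3 204.4] 0.79 [ 0.5618 -0.1795  0.01  ]
stop [364.2 200.6] 0.68 [ 0.6072 -0.1848  0.01  ]
chassis [329.9 196. ] 0.64 [ 0.5776 -0.1773  0.    ]
```

View pics/both.png

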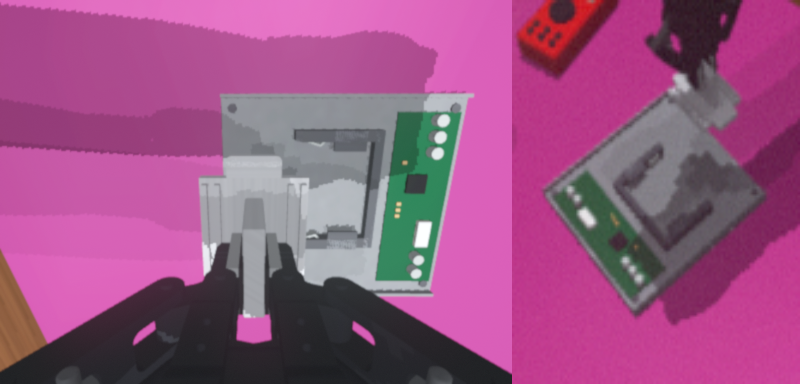

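Sink held level at (250,240). The bracket's U lies at columns 295–385, rows 130–248. I'll enlarge it to measure the slot offset.

```bash
python3 - <<'E'
from h import *
im=cv2.imread('pics/w3.png')[85:305,210:480]; cv2.imwrite('pics/c3.png',cv2.resize(im,None,fx=2.7,fy=2.7,interpolation=cv2.INTER_CUBIC))
E
```

```text
(no output)
```

View pics/c3.png

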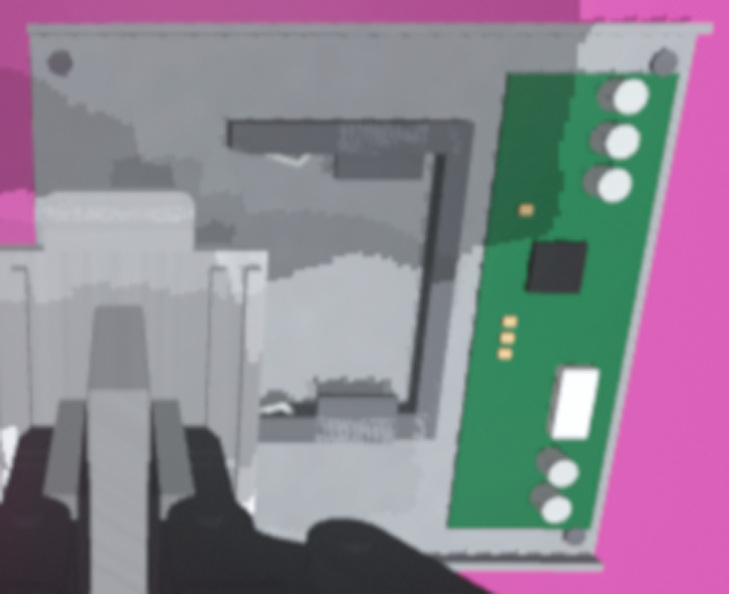

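```bash
python3 - <<'E'
from h import *
P=campose("wrist"); H=np.array([.573,-.181]); a=np.radians(-11.6); M=np.array([[np.cos(a),np.sin(a)],[-np.sin(a),np.cos(a)]])
for n,c,z in [("outU",(300,121),.023),("outL",(300,441),.023),("inU",(300,153),.023),("inL",(300,415),.023),("front",(229,121),.023),("cornU",(474,122),.023),("cornL",(437,439),.023),("stopU",(430,155),.01),("stopL",(408,405),.01),("chUL",(30,28),.01),("chUR",(697,32),.01),("chLR",(602,560),.01),("pcbUL",(507,73),.01),("pcbLL",(447,527),.01)]:
    w=ray("wrist",(c[0]/2.7+210,c[1]/2.7+85),z,P)[:2]; print(n,w.round(4),(M@(w-H)*1000).round(1))
E
```

```text
outU [ 0.5741 -0.1072] [-13.7  72.5]
outL [ 0.5591 -0.2183] [ -6.1 -39.4]
inU [ 0.5728 -0.1172] [-13.   62.4]
inL [ 0.5605 -0.2083] [ -6.8 -29.2]
front [ 0.5522 -0.1028] [-36.1  72.4]
cornU [ 0.6277 -0.1184] [41.  72.3]
cornL [ 0.6068 -0.227 ] [ 42.4 -38.3]
stopU [ 0.6177 -0.1287] [33.3 60.3]
stopL [ 0.6017 -0.2187] [ 35.7 -31.2]
chUL [ 0.4957 -0.0627] [-99.5 100.4]
chUR [ 0.7047 -0.1063] [114.   99.7]
chLR [ 0.6695 -0.2997] [118.4 -96.9]
pcbUL [ 0.6445 -0.107 ] [55.2 86.8]
pcbLL [ 0.6115 -0.2732] [ 56.2 -82.5]
```

```bash
python3 - <<'E'
from h import *
plan([.5141,-.152,.05],78.2,5,0)
E
```

```text
[-0.13, 0.16, 1.85, -0.001, 0.0, 0.001, 0],[-0.13, 0.16, 1.85, -0.001, 0.0, 0.001, 0],[-0.13, 0.15, 1.85, -0.001, 0.0, 0.001, 0],[-0.13, 0.15, 1.85, -0.001, 0.0, 0.001, 0],[-0.13, 0.15, 1.85, -0.001, 0.0, 0.001, 0],
```

```bash
python3 -m pendant '[[[-0.13,0.16,1.8,-0.001,0,0.001,0],[-0.13,0.16,1.9,-0.001,0,0.001,0],[-0.13,0.15,1.8,-0.001,0,0.001,0],[-0.13,0.15,1.5,-0.001,0,0.001,0],[-0.1,0.1,1,-0.001,0,0,0]]]'; python3 -m pendant '[[[0,0,0,0,0,0,0],[0,0,0,0,0,0,0]]]'
python3 - <<'E'
from h import *
print(bot.get_obs()['tcp_rot'])
plan([.5141,-.152,.036],78.2,5,0)
E
```

```text
time: 6.75
ee_pos: [0.5172, -0.1488, 0.0631]
tcp_rot: [179.7, 0.1, 78.6]
wrist_force: [0.5, 0.0, -2.4]
opening: 0.009
time: 6.92
ee_pos: [0.5163, -0.1476, 0.0607]
tcp_rot: [179.9, 0.1, 78.7]
wrist_force: [0.1, 1.0, -0.9]
opening: 0.0092
[1.79924365e+02 7.40364499e-02 7.87302585e+01]
[-0.09, -0.03, 0.49, 0.0, 0.0, 0.002, 0],[-0.09, -0.03, 0.49, 0.0, 0.0, 0.002, 0],[-0.09, -0.03, 0.49, 0.0, 0.0, 0.002, 0],[-0.09, -0.03, 0.49, 0.0, 0.0, 0.002, 0],[-0.09, -0.03, 0.49, 0.0, 0.0, 0.002, 0],
```

```bash
python3 -m pendant '[[[-0.1,-0.05,0.5,0,0,0.002,0],[-0.1,-0.05,0.5,0,0,0.002,0],[-0.1,-0.03,0.5,0,0,0.002,0],[-0.1,-0.03,0.4,0,0,0.002,0],[-0.1,-0.03,0.3,0,0,0.002,0]]]'; python3 -m pendant '[[[0,0,0,0,0,0,0],[0,0,0.15,0,0,0,0],[0,0,0.15,0,0,0,0]]]';  python3 -m pendant '[[[0,0,0.1,0,0,0,0],[0,0,0.1,0,0,0,0]]]'
```

```text
time: 7.33
ee_pos: [0.5152, -0.1524, 0.0405]
tcp_rot: [179.6, 0.1, 78.2]
wrist_force: [0.3, -0.1, -1.7]
opening: 0.0092
time: 7.58
ee_pos: [0.515, -0.1528, 0.037]
tcp_rot: [179.6, 0.1, 78.1]
wrist_force: [-0.3, 0.8, -1.9]
opening: 0.0088
time: 7.75
ee_pos: [0.5151, -0.1528, 0.0349]
tcp_rot: [179.6, 0.1, 78.1]
wrist_force: [0.5, 0.4, -1.9]
opening: 0.0089
```

```bash
for i in 1 2; do :; done; python3 -m pendant '[[[0,0,0.1,0,0,0,0],[0,0,0.1,0.003,0,0,0]]]'; python3 -m pendant '[[[0,0,0.1,0.003,0,0,0],[0,0,0,0,0,0,0]]]';  python3 -m pendant '[[[0,0,0.1,0,0,0,0],[0,0,0,0,0,0,0]]]'
```

```text
time: 7.92
ee_pos: [0.5152, -0.1528, 0.0329]
tcp_rot: [179.8, 0.1, 78.1]
wrist_force: [-0.5, 0.3, -1.9]
opening: 0.0092
time: 8.08
ee_pos: [0.5153, -0.1529, 0.0323]
tcp_rot: [180.0, 0.1, 78.1]
wrist_force: [0.5, 0.5, -2.0]
opening: 0.009
time: 8.25
ee_pos: [0.5156, -0.1531, 0.0325]
tcp_rot: [179.9, 0.1, 78.1]
wrist_force: [-0.6, -0.2, -1.3]
opening: 0.009
```

```bash
python3 -m pendant '[[[0.06,0.2,0.03,0,0,0,0],[0.03,0.25,0.03,0,0,0,0],[0,0.25,0.03,0,0,0,0]]]'; python3 -m pendant '[[[0,0.25,0.03,0,0,0,0],[0,0.2,0.03,0,0,0,0]]]'
cat > st.py <<'E'
from h import *
o=bot.get_obs(); H=np.array([.573,-.181]); a=np.radians(-11.8); M=np.array([[np.cos(a),np.sin(a)],[-np.sin(a),np.cos(a)]])
print("chassis xy mm",(M@(np.array(o['ee_pos'][:2])-H)*1000-[4.5,16.6]).round(1),"F",(M@np.array(o['wrist_force'][:2])).round(1),round(o['wrist_force'][2],1), "z",round(o['ee_pos'][2]*1000,1))
E
python3 st.py
```

```text
time: 8.5
ee_pos: [0.5229, -0.1536, 0.0322]
tcp_rot: [179.9, 0.1, 78.1]
wrist_force: [-2.8, 0.7, 5.9]
opening: 0.0091
time: 8.67
ee_pos: [0.5279, -0.1545, 0.0322]
tcp_rot: [179.9, 0.1, 78.1]
wrist_force: [-3.3, 0.1, 6.0]
opening: 0.0087
chassis xy mm [-54.1   0.1] F [-3.3 -0.6] 6.0 z 32.2
```

```bash
python3 -m pendant '[[[0,0.2,0.02,0,0,0,0],[0,0.2,0.01,0,0,0,0]]]';python3 st.py; python3 -m pendant '[[[0,0.2,0.01,0,0,0,0],[0,0.2,0.01,0,0,0,0]]]'
python3 st.py
```

```text
time: 8.83
ee_pos: [0.5319, -0.1556, 0.0322]
tcp_rot: [179.9, 0.1, 78.1]
wrist_force: [-6.9, -1.0, 5.5]
opening: 0.0092
chassis xy mm [-49.9  -0.1] F [-6.6 -2.4] 5.5 z 32.2
time: 9.0
ee_pos: [0.5353, -0.1568, 0.0323]
tcp_rot: [-179.9, 0.2, 78.1]
wrist_force: [-6.4, -1.1, 6.9]
opening: 0.0095
chassis xy mm [-46.4  -0.6] F [-6.1 -2.4] 6.9 z 32.3
```

```bash
python3 -m pendant '[[[0,0.2,0.01,0,0,0,0],[0,0.25,0.01,0,0,0,0]]]' 80;python3 st.py; python3 -m pendant '[[[0,0.3,0.01,0,0,0,0],[0,0.3,0.01,0,0,0,0]]]'
python3 st.py; python3 -m pendant '[[[0,0.3,0.01,0,0,0,0],[0,0.3,0.01,0,0,0,0]]]'
python3 st.py
```

```text
time: 9.17
ee_pos: [0.5395, -0.1581, 0.0324]
tcp_rot: [-179.9, 0.2, 78.1]
wrist_force: [-7.5, -0.9, 6.5]
opening: 0.0086
chassis xy mm [-42.  -1.] F [-7.1 -2.4] 6.5 z 32.4
time: 9.33
ee_pos: [0.5444, -0.1596, 0.0325]
tcp_rot: [-179.7, 0.3, 78.1]
wrist_force: [-10.3, 1.2, 9.9]
opening: 0.0083
chassis xy mm [-36.9  -1.5] F [-10.3  -1. ] 9.9 z 32.5
time: 9.5
ee_pos: [0.5483, -0.1608, 0.0326]
tcp_rot: [-179.4, 0.3, 78.1]
wrist_force: [-12.5, 1.2, 11.4]
opening: 0.0086
chassis xy mm [-32.8  -1.9] F [-12.5  -1.4] 11.4 z 32.6
```

```bash
python3 -m pendant '[[[0,0.3,0,-0.004,0,0,0],[0,0.3,0,-0.004,0,0,0]]]';python3 st.py; python3 -m pendant '[[[0,0.3,0,-0.003,0,0,0],[0,0.3,0,-0.003,0,0,0]]]'
python3 st.py; python3 -c "
from h import *
P,im=snap('wrist','w4')"
```

```text
time: 9.67
ee_pos: [0.5517, -0.1617, 0.0326]
tcp_rot: [-179.5, 0.3, 78.1]
wrist_force: [-10.5, 2.6, 8.1]
opening: 0.0087
chassis xy mm [-29.3  -2. ] F [-10.8   0.4] 8.1 z 32.6
time: 9.83
ee_pos: [0.5561, -0.1627, 0.0325]
tcp_rot: [-179.6, 0.3, 78.1]
wrist_force: [-7.6, 0.9, 8.0]
opening: 0.0088
chassis xy mm [-24.7  -2.1] F [-7.6 -0.7] 8.0 z 32.5
```

View pics/w4.png

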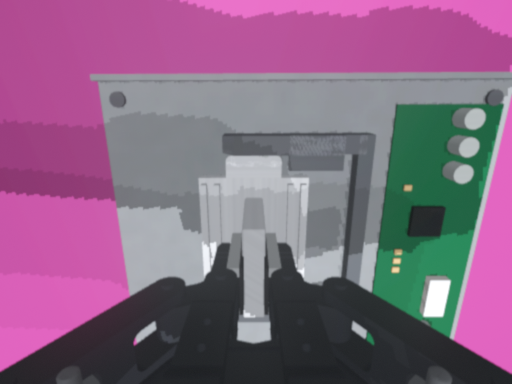

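The near ear (254,162) is inside the slot along the wall. The plate's front edge is at column 308 and the stop bar face at about 350, so I keep sliding.

```bash
python3 -m pendant '[[[0,0.3,0,-0.004,0,0,0],[0,0.3,0,-0.004,0,0,0],[0,0.3,0,-0.002,0,0,0]]]' >/dev/null;python3 st.py; python3 -m pendant '[[[0,0.3,0,0,0,0,0],[0,0.3,0,0,0,0,0]]]'
python3 st.py;  python3 -m pendant '[[[0,0.3,0,0,0,0,0],[0,0.3,0,0,0,0,0]]]'
python3 st.py
```

```text
chassis xy mm [-17.6  -2.2] F [-9.3 -0.3] 8.1 z 32.4
time: 10.3
ee_pos: [0.5674, -0.1652, 0.0325]
tcp_rot: [-179.6, 0.3, 78.1]
wrist_force: [-8.1, 0.8, 7.1]
opening: 0.0085
chassis xy mm [-13.2  -2.3] F [-8.1 -0.9] 7.1 z 32.5
time: 10.47
ee_pos: [0.5719, -0.1661, 0.0326]
tcp_rot: [-179.4, 0.3, 78.1]
wrist_force: [-6.8, 2.0, 8.0]
opening: 0.0084
chassis xy mm [-8.6 -2.3] F [-7.1  0.5] 8.0 z 32.6
```

```bash
python3 -m pendant '[[[0,0.25,0,-0.003,0,0,0],[0,0.25,0,-0.003,0,0,0]]]'>/dev/null
python3 st.py;  python3 -m pendant '[[[0,0.2,0,-0.003,0,0,0],[0,0.2,0,-0.003,0,0,0]]]'
python3 st.py;  python3 -m pendant '[[[0,0.2,0,0,0,0,0],[0,0.2,0,0,0,0,0]]]'
python3 st.py
```

```text
chassis xy mm [-4.8 -2.3] F [-5.5  0.1] 5.8 z 32.6
time: 10.8
ee_pos: [0.58, -0.1677, 0.0324]
tcp_rot: [-179.9, 0.3, 78.1]
wrist_force: [-8.5, -0.4, 8.9]
opening: 0.0088
chassis xy mm [-0.4 -2.2] F [-8.2 -2.1] 8.9 z 32.4
time: 10.97
ee_pos: [0.5802, -0.1678, 0.0326]
tcp_rot: [-179.4, 0.3, 78.1]
wrist_force: [-16.3, 3.4, 12.9]
opening: 0.0087
chassis xy mm [-0.1 -2.2] F [-16.7  -0. ] 12.9 z 32.6
```

```bash
python3 -m pendant '[[[0,0.25,0,-0.004,0,0,0],[0,0.28,0,-0.004,0,0,0]]]'
python3 st.py; python3 -m pendant '[[[0,0.25,0,-0.003,0,0,0],[0,0.1,0,-0.003,0,0,0],[0,0,0,0,0,0,0]]]'
python3 st.py; python3 -c "
from h import *
P,im=snap('wrist','w5')
cv2.imwrite('pics/c5.png',cv2.resize(cv2.imread('pics/w5.png')[100:330,170:420],None,fx=2.4,fy=2.4,interpolation=cv2.INTER_CUBIC))"
```

```text
time: 11.13
ee_pos: [0.5804, -0.1678, 0.0328]
tcp_rot: [-179.2, 0.3, 78.1]
wrist_force: [-20.1, 4.1, 15.6]
opening: 0.0083
chassis xy mm [ 0.  -2.2] F [-20.5  -0.1] 15.6 z 32.8
time: 11.38
ee_pos: [0.5801, -0.1677, 0.0328]
tcp_rot: [-179.1, 0.3, 78.1]
wrist_force: [-0.1, 1.1, 2.8]
opening: 0.009
chassis xy mm [-0.3 -2.1] F [-0.3  1.1] 2.8 z 32.8
```

View pics/c5.png

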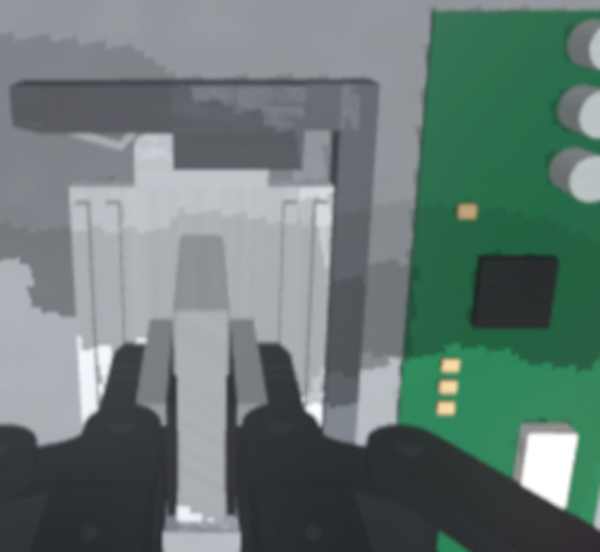

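The plate's front edge is against the stop bar (330,190 in the crop) and the clip has snapped behind the ear (125,145). I'll level out the 0.9° tilt, then release and rise.

```bash
python3 -m pendant '[[[0,0.05,0.02,-0.008,0,0,0],[0,0.05,0.02,-0.008,0,0,0],[0,0,0.02,-0.006,0,0,0]]]'; python3 st.py; python3 -m pendant '[[[0,0,0,0,0,0,12],[0,0,0,0,0,0,25],[0,0,0,0,0,0,40],[0,0,0,0,0,0,40],[0,0,0,0,0,0,40]]]'; python3 -m pendant '[[[0,0,0,0,0,0,40],[0,0,-0.5,0,0,0,40],[0,0,-1,0,0,0,40],[0,0,-2,0,0,0,40],[0,0,-2,0,0,0,40]]]'; python3 -m pendant '[[[0,0,-3,0,0,0,40],[0,0,-3,0,0,0,40],[0,0,-3,0,0,0,40],[0,0,-1,0,0,0,40],[0,0,0,0,0,0,40]]]'
```

```text
time: 11.68
ee_pos: [0.5799, -0.1678, 0.0324]
tcp_rot: [179.8, 0.3, 78.2]
wrist_force: [-3.6, 0.7, 5.9]
opening: 0.0086
chassis xy mm [-0.5 -2.3] F [-3.7 -0. ] 5.9 z 32.4
time: 12.1
ee_pos: [0.5813, -0.1682, 0.0315]
tcp_rot: [179.6, 0.4, 78.2]
wrist_force: [0.1, -0.5, 0.4]
opening: 0.034
time: 12.52
ee_pos: [0.5789, -0.1672, 0.0846]
tcp_rot: [-179.9, 0.3, 78.2]
wrist_force: [-0.3, -0.2, -0.6]
opening: 0.0341
time: 12.93
ee_pos: [0.5794, -0.1667, 0.1976]
tcp_rot: [179.6, 0.4, 78.1]
wrist_force: [-1.1, -0.4, -0.5]
opening: 0.0341
```

```bash
python3 - <<'E'
from h import *
P,im=snap('wrist','w6'); snap('scene','s6')
for r in bot.mark_of("wrist","sink_center")[:2]: print(r,ray("wrist",r["uv"],.035,P).round(4))
for r in bot.mark_of("wrist","stop")[:1]: print(r,ray("wrist",r["uv"],.01,P).round(4))
a=cv2.resize(cv2.imread('pics/w6.png'),(533,400)); b=cv2.resize(cv2.imread('pics/s6.png')[130:230,150:217+0],(267,400),interpolation=cv2.INTER_CUBIC)
cv2.imwrite('pics/c6.png',np.hstack([a,b]))
E
```

```text
{'uv': [255.0, 177.3], 'confidence': 0.85} [ 0.5815 -0.1713  0.035 ]
{'uv': [216.6, 180.4], 'confidence': 0.27} [ 0.5416 -0.1663  0.035 ]
{'uv': [283.2, 180.7], 'confidence': 0.59} [ 0.6108 -0.1881  0.01  ]
```

View pics/c6.png

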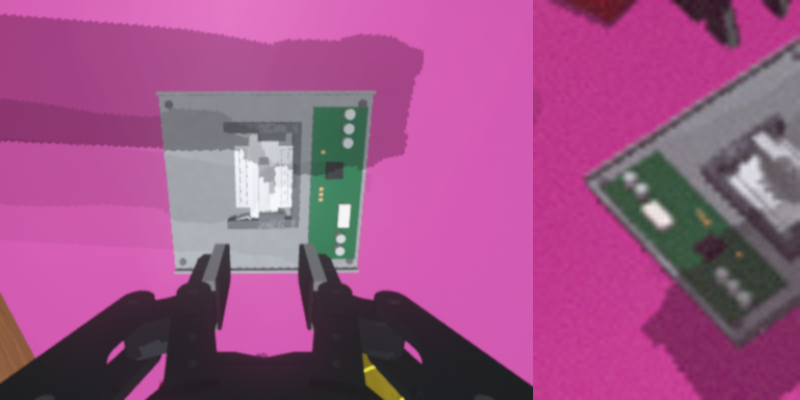

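The sink sits in the bracket at (263,175) and the gripper is clear. One close crop to check the seating at both ears.

```bash
python3 -c "
from h import *
cv2.imwrite('pics/c7.png',cv2.resize(cv2.imread('pics/w6.png')[105:230,200:310],None,fx=4.8,fy=4.8,interpolation=cv2.INTER_CUBIC))"
```

```text
(no output)
```

View pics/c7.png

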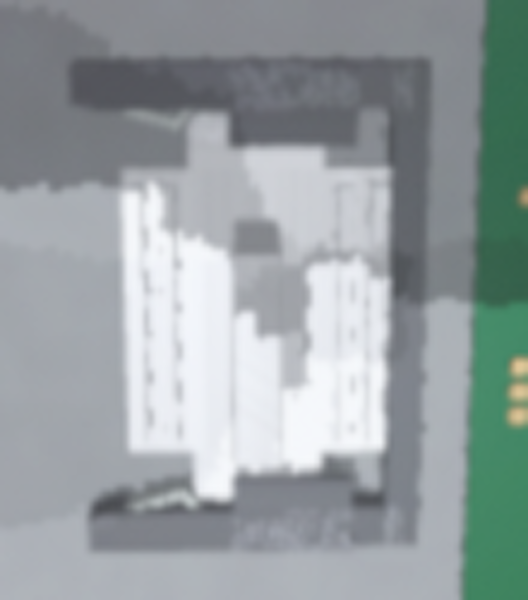

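Both clips stand behind the ears, at (180,125) and (190,498). The plate front meets the stop bar along its whole length, and both ears are under the lips.

```bash
python3 -m pendant '[[[0,0,0,0,0,0,40],[0,0,0,0,0,0,40]]]'; python3 -c "
from workcell import bot
print(bot.job_done())"
```

```text
time: 13.3
ee_pos: [0.5771, -0.166, 0.1894]
tcp_rot: [-179.7, 0.3, 78.2]
wrist_force: [-0.8, -1.0, -0.6]
opening: 0.0342
the job is handed in; nothing more can be done
None
```

The heat sink is in the bracket, fully home against the stop, and I handed the job in at 13.3 s.

- **Pick and place:** I gripped the silver sink (not the orange or pink look-alikes) by its fin and laid it on the chassis floor in front of the slots. The bracket was about 15 mm off mid-float, which I had measured with the wrist camera.
- **Slide:** The ears went in past the clips with 6–13 N of push. It then stopped hard at home, where I pushed to about 20 N to confirm.
- **Release:** I corrected a 0.9° tilt of the gripper, let go and rose to about 190 mm, clear of everything.

**Last checks:** The final close-up shows:
- both clips snapped behind the ears;
- the plate front along the stop bar with no gap;
- both ears under the lips.

The sink point read (0.5815, -0.171), against (0.5800, -0.168) for the gripper at the stop. They differ by about 3 mm, mostly sideways. That is a little over the 2 mm calibration figure, and the detectors are also a little off. I saw no failed check, but I judged flatness from pictures and height readings only.

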